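# Turn the swivel hook home and hang the tubing clamp

## Robot

A 6-joint arm with a two-finger parallel gripper is mounted at the origin on the work surface. World frame = base frame: x ahead of the robot, y to its left, z up, the work surface at z = 0. Lengths are in mm, angles in degrees, forces in N, time in s.
With the tool pointing down it reaches from about 300 to 850 mm from the base axis. Payload 4.2 kg.
Tool frame: the origin (TCP) lies midway between the tips of the shut fingers; the grasp point (between the pads) lies 19 mm behind it; z points along the fingers, y is the line along which they close (so a half turn about z gives the same grasp; the last joint's range is limited). The gripper opens to 91 mm and grips with 3 to 60 N. Pads are 32 mm wide; open, the fingers measure 118 mm over their backs; the gripper's body (76 mm by 178 mm) begins 60 mm behind the grasp point.
Start: joints at [72.307, 18.312, 89.639, -0, 72.044, -1.146], TCP at [163.763, 551.203, 213.976] pointing down, gripper open.
Joint ranges: [-177.97, 177.97], [-48.28, 115.42], [12.27, 149.76], [-77.06, 257.06], [2.81, 150.46], [-146.56, 146.56]. Speed limits (degrees/s): [147.25, 147.25, 180, 180, 180, 180].

## Interface

Orientations are given as [roll, pitch, yaw] about the fixed x, y, z axes, in that order (R = Rz(yaw) Ry(pitch) Rx(roll)).
In Python, from workcell import env gives the robot as it stands.
- The arm moves only by the shell command python3 -m jog 'ROWS' [FORCE]. ROWS is a JSON object of lists of equal length, an entry for each row: "jaw": the finger opening in mm, from 0 to 91.2; "slide": the shift along the tool's x, y, z in units of 30 mm (1.0 is 30 mm), a list of three; "spin": the turn about the tool's z in units of 8 degrees (1.0 is 8 degrees). In form: {"jaw": [jaw, ...], "slide": [[dx, dy, dz], ...], "spin": [spin, ...]}. A call has 1 to 10 rows; each row shifts and turns the commanded pose from where the row before left it, along the tool's axes as they then stand; what a row does not reach is not made up. A row lasts 1/10 s, in which the tool goes at most 50 mm and 8.59 degrees, less where a joint would pass 70% of its speed; a pose out of reach is approached as far as the arm can. A call is refused whole if a number of a shift passes 1 or a number of a turn 1, either way. A call with a gripper value outside its range is refused whole. The fingers move at their own pace and stop on an object; FORCE is the grip in N (left out, the last holds). Time passes only in rows, so rows that do not move let the fingers close. It gives the time, the measured TCP pose, the force, the opening and the grip force at its end, in the units of the state.
- env.state(): the state, without advancing time (a new reading comes with each control period).
- env.grab_frame(name): name is "side" or "top" or "wrist"; returns the picture (420x560x3 uint8, red, green, blue); there is no depth.
- env.camera_model(name): a dict with "fx", "fy", "cx", "cy" (pixels), "camera_from_world" (4x4, takes a point from world to camera coordinates). Camera axes: x right, y up, looking along -z (the intrinsics and any distortion apply to the point x, -y, -z); pixel columns grow to the right and rows downward; lengths in mm; the calibration is good to about 2 mm. A picture is of the moment at which its call begins: read the wrist's pose just before it. camera_model takes no time and is no camera call; for the wrist camera it gives the pose at the moment of the call.
- env.job_done(): hands the job in; it is judged then, once.
The state is a dict: "time_s": time; "qpos": joint angles; "qvel": joint speeds; "effort": joint torques, N m; "ee_pos": TCP position; "ee_rot": TCP orientation; "force": force on the tool from outside, world axes, zero at the start; "torque": the same for the moment, N m; "gripper_width": finger opening in mm; "gripper_force": force on a finger pad.
Only numpy, scipy, OpenCV 4.12 (cv2) and the standard library are available. Lean on these libraries where they do the work, as an engineer would, in place of code of your own. Each camera call takes 0.05 s, during which the arm holds its last target. There are 200 camera calls.

## Task

On the small white-footed stand, push the swivel hook round until its arm meets the red stop and points out over the stand's foot, and seat it with a firm but gentle push of about 11 N against the stop, held for half a second, never as much as 18 N. Only then pick up the blue tubing clamp by its orange tab and hang it by its eye on the hook's arm, setting it down gently, so that it hangs free with the hook still facing home. Leave the glassware and bottles where they are.

Things in the scene. Friction and masses are not known exactly. Their poses are not given: they have to be found in the camera images.
- stand: Fixed bench stand carrying collar and hook. Origin on the bench under the rod; z up. White foot plate 160 x 120 x 12 mm, from x = -120 to +40 mm: mostly on the -x side, where the hook must face. Rod 12 mm thick; black collar 32 mm wide at 160-172 mm height with the hard red stop (8 x 10 mm, to 196 mm height, 20-28 mm from the axis, on the stand's -y side of the arm's home place).
- hook_arm (a point): Middle of the hook's arm, 50 mm from the rod's axis, 190 mm high; its -x axis points outward along the arm. Level steel bar 8 mm thick, free from 14 to 80 mm from the axis; an upturned tip at 80-88 mm rises 18 mm above the bar's centreline. The arm swivels with a yellow turret (28 mm wide, to 201 mm height, steel cap 205 mm) about the rod.
- swivel (a point): Turning axis of the hook, on the rod's axis 190 mm high; axes as the stand's. The arm starts 55 to 130 degrees clockwise (from above) of home: push it home anticlockwise, from its clockwise side. About 2 N at 50 mm from the axis turns it; it stays where left. Home is where the rigid stop halts it, up to 8 degrees either side of the stand's -x axis: the stop's place is not reported, feel for it.
- clamp: Tubing clamp standing upright, 118 mm high, 0.12-0.25 kg. Origin: centre of its underside, z up. Blue body 30 (x) x 44 (y) x 34 mm, brass screw on +x. Above it a steel frame 14 mm thick (x), 32 mm wide (y), with a window (the eye) open along x: 16 mm wide, 34 to 76 mm high, V roof. On top an orange tab 14 x 30 (y) x 26 mm, 92-118 mm high, gripped across its 30 mm. Hangs either way round.
- eye (a point): Apex of the upside-down V roof of the clamp's eye, 81 mm above its underside; axes as the clamp's. Hung, it lies about 4 mm above the centreline of the hook's arm, the arm passing through along the clamp's x.
- dropper_red: Amber dropper bottle with red cap, 34 mm wide, 66 mm high, origin under its centre; to be left alone.
- dropper_black: Amber dropper bottle with black cap, 34 mm wide, 66 mm high, origin under its centre; to be left alone.
- beaker: Empty glass beaker, 68 mm wide, 75 mm high, origin under its centre; to be left alone.
- flask: Stoppered conical flask, 72 mm wide, 124 mm high, origin under its centre; to be left alone.
- wash_bottle: White wash bottle with red cap, 68 mm wide, 157 mm high plus bent spout to 205 mm, origin under its centre; to be left alone.
- reagent: Amber reagent bottle, 80 mm wide, 130 mm high, origin under its centre; to be left alone.

How it is judged:
By the outcome, as a careful person would: the job done as asked, in the order asked, and still so for the second after the job is handed in, with the robot touching nothing.
It also fails if it takes over 72 s, if anything falls off the work surface, if the arm or the gripper's body presses on something with over 40 N, if the wrist force passes 120 N, or if a joint passes its speed limit or range.

## Working session

There is one attempt and no reset: what is moved stays moved. The work goes in short steps, Python scripts to look and compute and a shell command to move; the robot and the scene stay as the last step left them, time stands still between calls to the robot, and variables do not carry over. Pictures are saved under pics/ and viewed, at most 10 in all, crops included, and the job is handed in when it is done.

```bash
ls; mkdir -p pics; cat > h.py <<'E'
import numpy as np, cv2
from workcell import env
def P(name):
    m=env.camera_model(name); return m
def project(m,p):
    c=np.array(m["camera_from_world"])@np.r_[p,1]
    return np.array([m["cx"]+m["fx"]*c[0]/-c[2], m["cy"]+m["fy"]*(-c[1])/-c[2]])
def ray(m,uv):
    T=np.array(m["camera_from_world"]); R=T[:3,:3]; o=-R.T@T[:3,3]
    d=np.array([(uv[0]-m["cx"])/m["fx"], -(uv[1]-m["cy"])/m["fy"], -1.])
    d=R.T@d; return o,d/np.linalg.norm(d)
def atz(m,uv,z):
    o,d=ray(m,uv); return o+d*(z-o[2])/d[2]
def tri(obs):
    A=np.zeros((3,3));b=np.zeros(3)
    for m,uv in obs:
        o,d=ray(m,uv); M=np.eye(3)-np.outer(d,d); A+=M; b+=M@o
    x=np.linalg.solve(A,b)
    return x,[np.linalg.norm(np.cross(x-ray(m,uv)[0],ray(m,uv)[1])) for m,uv in obs]
E
python3 - <<'E'
from h import *
np.set_printoptions(precision=2,suppress=True)
for n in("side","top"):
    m=env.camera_model(n); print(n,{k:np.array(v).round(3).tolist() if not isinstance(v,str) else v for k,v in m.items()})
    im=env.grab_frame(n); cv2.imwrite(f"pics/{n}0.png",im[:,:,::-1])
print(env.state())
E
```

```text
pics
side {'fx': 387.996, 'fy': 387.996, 'cx': 278.457, 'cy': 207.034, 'camera_from_world': [[-0.998, -0.056, -0.007, 586.677], [0.036, -0.721, 0.692, -93.733], [-0.044, 0.69, 0.722, -945.71], [0.0, 0.0, 0.0, 1.0]]}
top {'fx': 413.232, 'fy': 413.232, 'cx': 274.776, 'cy': 208.416, 'camera_from_world': [[0.009, -1.0, -0.0, 1.35], [0.992, 0.008, 0.126, -605.901], [-0.126, -0.002, 0.992, -1116.138], [0.0, 0.0, 0.0, 1.0]]}
{'time_s': 0.1, 'qpos': array([72.31, 18.35, 89.7 ,  0.  , 72.04, -1.14]), 'qvel': array([ 0.03, -0.06, -0.19, -0.04, -0.09,  0.06]), 'effort': array([  0.  , -41.33, -23.25,   0.07,   0.04,  -0.  ]), 'ee_pos': array([163.62, 550.75, 213.2 ]), 'ee_rot': array([-179.91,   -0.  ,  163.45]), 'force': array([0.25, 0.1 , 0.13]), 'torque': array([0.  , 0.02, 0.03]), 'gripper_force': 0.0, 'gripper_width': 91.04877021117976}
```

View pics/side0.png

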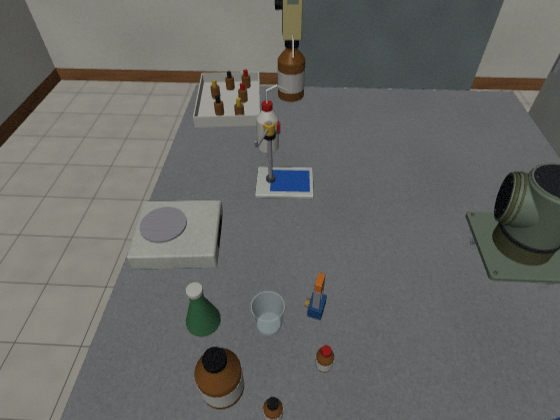

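View pics/top0.png

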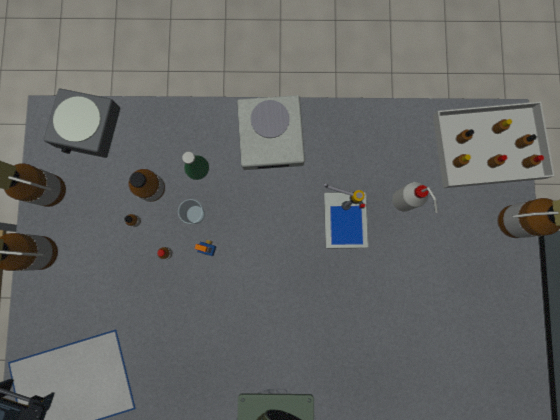

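The side view shows the stand at (270,180), with the turret at (269,128), and the clamp at (317,298). In the top view the turret is at (357,197), the arm points left to about (326,187), the foot extends toward the robot, and the clamp is at (206,247). I'll enlarge both.

```bash
python3 - <<'E'
from h import *
s=cv2.imread("pics/side0.png");t=cv2.imread("pics/top0.png")
def c(im,x,y,w,h): return cv2.resize(im[y:y+h,x:x+w],(400,300),interpolation=cv2.INTER_CUBIC)
a=np.vstack([np.hstack([c(t,310,175,80,60),c(t,180,225,60,45)]),np.hstack([c(s,235,115,100,75),c(s,290,265,60,45+0)])])
cv2.imwrite("pics/m0.png",a)
m=env.camera_model("wrist");T=np.array(m["camera_from_world"]);R=T[:3,:3]
print(m["fx"],m["cx"],m["cy"]);print(-R.T@T[:3,3],R, env.state()['ee_pos'])
E
```

```text
321.2805860929045 273.6974299091045 210.92139406009156
[ 82.73457712 574.22656174 384.9210577 ] [[ 0.28477461  0.95859366 -0.00127026]
 [-0.91647917  0.27187449 -0.29351354]
 [-0.28101487  0.08474937  0.95595407]] [163.61626759 550.75002042 213.20474541]
```

View pics/m0.png

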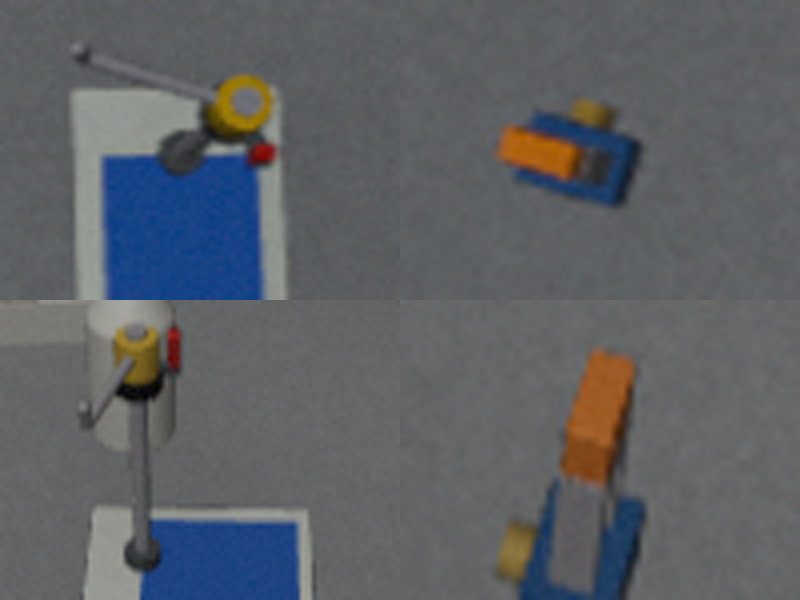

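The crop clearly shows the cap, the arm tip (top 325.6,184.6 / side 256,141.6), the red stop, and the clamp with its brass screw facing up in the top view. Triangulating these.

```bash
python3 - <<'E'
from h import *
np.set_printoptions(precision=1,suppress=True)
t=env.camera_model("top");s=env.camera_model("side")
for n,a,b in[("cap",(358.8,194.6),(268.9,122.4)),("tip",(325.6,184.6),(256,141.6)),("stop",(362,204.5),(278.2,122.3))]:
    print(n,*tri([(t,a),(s,b)]))
for n,a in[("f1",(324,192.8)),("f2",(366,192.3)),("f3",(326,247.5)),("f4",(368,247))]: print(n,atz(t,a,12))
# clamp: tab top corners: top view left end; side view top end
f=lambda x,y,x0,y0,k:(x/k+x0-.4,y/k+y0-.4)
A=f(520,145,180-60,225,20/3) # tab top centre guess (top), crop starts at col 400
B=f(614-400,375-300,290,265,20/3)
A=f(525-400,150,180,225,20/3)
print("tab",A,B,*tri([(t,A),(s,B)]))
for px in[(530-400,110),(640-400,140),(620-400,207),(515-400,180)]: print("body",atz(t,f(*px,180,225,20/3),34))
for px in [(510-400,125),(580-400,140)]: print("tabedge",atz(t,f(*px,180,225,20/3),118))
E
```

```text
cap [ 620.5 -195.3  203. ] [np.float64(0.3695195356050571), np.float64(0.3695195356051873)]
tip [ 644.6 -115.8  202.7] [np.float64(0.6977668618415763), np.float64(0.6977668618416274)]
stop [ 597.6 -203.6  198.3] [np.float64(0.7325868607897131), np.float64(0.7325868607894488)]
f1 [ 655.6 -134.4   12. ]
f2 [ 658.1 -255.    12. ]
f3 [ 499.2 -139.    12. ]
f4 [ 501.6 -257.6   12. ]
tab (198.35, 247.1) (321.70000000000005, 275.85) [493.4 199.7 129.7] [np.float64(0.12880423143800745), np.float64(0.1288042314381813)]
body [513.2 215.8  34. ]
body [501.1 169.7  34. ]
body [473.3 177.3  34. ]
body [484.1 221.2  34. ]
tabedge [503.5 208.  118. ]
tabedge [497.9 180.8 118. ]
```

```bash
python3 -m jog '{"jaw":[0,0,0,0,0,0,0,0,0,0],"slide":[[0,0,-1],[0,0,-1],[0,0,-0.87],[-0.7,-0.98,0],[-0.7,-0.98,0],[-0.7,-0.98,0],[-0.7,-0.98,0],[-0.7,-0.98,0],[-0.7,-0.98,0],[-0.7,-0.98,0]],"spin":[-1,-1,-0.07,0,0,0,0,0,0,0]}' 20
python3 -m jog '{"jaw":[0,0,0,0,0,0,0,0,0,0],"slide":[[-0.7,-0.98,0],[-0.7,-0.98,0],[-0.7,-0.98,0],[-0.7,-0.98,0],[-0.7,-0.98,0],[-0.7,-0.98,0],[-0.7,-0.98,0],[-0.7,-0.98,0],[-0.7,-0.98,0],[-0.7,-0.98,0]],"spin":[0,0,0,0,0,0,0,0,0,0]}'
python3 -m jog '{"jaw":[0,0,0,0,0,0,0,0,0,0],"slide":[[-0.7,-0.98,0],[-0.7,-0.98,0],[-0.7,-0.98,0],[-0.7,-0.98,0],[-0.7,-0.98,0],[-0.7,-0.98,0],[-0.7,-0.98,0],[0,0,0],[0,0,0],[0,0,0]],"spin":[0,0,0,0,0,0,0,0,0,0]}'
python3 - <<'E'
from h import *
m=env.camera_model("wrist"); im=env.grab_frame("wrist"); cv2.imwrite("pics/w1.png",im[:,:,::-1])
s=env.state();print(s['ee_pos'],s['ee_rot'],s['force'],s['qpos'],s['gripper_width'])
import pickle;pickle.dump(m,open("w1.pkl","wb"))
print(project(m,[620.5,-195.3,205]),project(m,[644,-116,208]))
E
```

```text
time_s: 1.1
ee_pos: [311.2, 344.0, 299.7]
ee_rot: [-180.0, -0.0, -180.0]
force: [1.7, 1.7, 0.7]
gripper_width: 14.2
gripper_force: 0.0
time_s: 2.1
ee_pos: [521.3, 50.1, 299.6]
ee_rot: [180.0, -0.0, 180.0]
force: [0.3, -0.3, 0.1]
gripper_width: 0.5
gripper_force: 0.0
time_s: 3.1
ee_pos: [667.4, -153.4, 299.9]
ee_rot: [180.0, -0.0, -180.0]
force: [0.3, 0.3, 0.1]
gripper_width: 0.5
gripper_force: 0.0
[ 667.36227276 -153.23881827  300.2472927 ] [ 1.79971427e+02 -1.72413157e-02 -1.79931865e+02] [ 0.97885523 -0.40907328 -0.16443824] [-1.39058884e+01  2.69519289e+01  6.39710160e+01  2.35667283e-02
  8.91006860e+01 -1.03974394e+02] 0.5021421563258786
[223.67841321 159.75731032] [318.78739306 188.36143455]
```

View pics/w1.png

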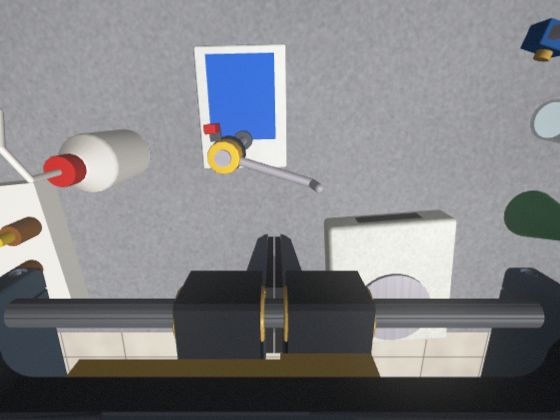

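The wrist view shows the cap at (223,157), the arm tip at (318,187) and the red stop top at (212,128). These agree with the triangulation to within 3 px.

```bash
python3 - <<'E'
from h import *
import pickle
np.set_printoptions(precision=1,suppress=True)
t=env.camera_model("top");s=env.camera_model("side");w=pickle.load(open("w1.pkl","rb"))
c,_=tri([(t,(358.8,194.6)),(s,(268.9,122.4)),(w,(223,157))]);print("cap",c,_)
tip,_=tri([(t,(325.6,184.6)),(s,(256,141.6)),(w,(318.5,186))]);print("tip",tip,_)
st=atz(w,(212,128),196);print("stop",st,"cap w",atz(w,(223,157),205),"tip w",atz(w,(318.5,186),208))
d=st-atz(w,(223,157),205);a=np.degrees(np.arctan2(d[1],d[0]))%360;print("stop ang",a,np.hypot(*d[:2]))
for p in[(195,46),(285,45),(286,166),(205,169)]: print(atz(w,p,12))
O=c[:2]; th0=np.degrees(np.arctan2(*(tip[:2]-O)[::-1])); print("th0",th0)
r=52
for th in range(60,186,10):
    q=np.radians(th);u=np.array([np.cos(q),np.sin(q)]);n=np.array([np.sin(q),-np.cos(q)])
    K=O+r*u+4*n; C=K+np.array([16,13.5 if th>90 else -13.5]); print(th,C)
E
```

```text
cap [ 619.9 -195.8  202.6] [np.float64(0.5041941717438776), np.float64(1.0289029096132705), np.float64(1.3878748399523886)]
tip [ 644.1 -115.6  202.7] [np.float64(0.24519077004777268), np.float64(1.1718080928482546), np.float64(0.9537987429294974)]
stop [ 595.4 -205.2  196. ] cap w [ 618.2 -195.8  205. ] tip w [ 642.  -116.3  208. ]
stop ang 202.52988342146347 24.675604896111555
[ 501.  -255.5   12. ]
[ 499.7 -139.1   12. ]
[ 656.5 -136.    12. ]
[ 660.9 -252.4   12. ]
th0 73.17010502090807
60 [ 665.4 -166.2]
70 [ 657.4 -161.8]
80 [ 648.9 -158.7]
90 [ 639.9 -157.3]
100 [ 630.8 -130.4]
110 [ 621.9 -132. ]
120 [ 613.4 -135.2]
130 [ 605.5 -139.9]
140 [ 598.6 -145.8]
150 [ 592.9 -152.8]
160 [ 588.4 -160.7]
170 [ 585.4 -169.3]
180 [ 583.9 -178.3]
```

```bash
python3 -m jog '{"jaw":[0,0,0,0,0,0,0,0,0],"slide":[[0,0,1],[0,0,1],[0,0,1],[0,0,1],[0,0,0.13],[0.3,0.12,0],[0.3,0.12,0],[0,0,0],[0,0,0]],"spin":[0,0,0,0,0,0,0,0,0]}'
python3 -m jog '{"jaw":[0,0,0,0,0,0],"slide":[[0.15,0.15,0],[0.15,0.15,0],[0.15,0.13,0],[0.15,0.12,0],[0,0,0],[0,0,0]],"spin":[0,0,0,0,0,0]}'
```

```text
time_s: 4.05
ee_pos: [650.1, -146.9, 178.1]
ee_rot: [-180.0, 0.2, -180.0]
force: [0.1, 0.8, 0.1]
gripper_width: 0.3
gripper_force: 0.0
time_s: 4.65
ee_pos: [631.4, -130.1, 176.0]
ee_rot: [180.0, -0.1, -180.0]
force: [0.5, 0.9, -0.6]
gripper_width: 0.4
gripper_force: 0.1
```

```bash
python3 -m jog '{"jaw":[0,0,0,0,0,0,0,0],"slide":[[0.3,-0.06,0],[0.28,-0.1,0],[0.27,-0.16,0],[0.23,-0.2,0],[0.19,-0.23,0],[0.15,-0.26,0],[0,0,0],[0,0,0]],"spin":[0,0,0,0,0,0,0,0]}'
python3 - <<'E'
from h import *
im=env.grab_frame("wrist"); t=env.grab_frame("top")
a=np.hstack([cv2.resize(im[130:330,120:320],(400,400)),cv2.resize(t[175:225,325:375],(400,400),interpolation=cv2.INTER_CUBIC)])
cv2.imwrite("pics/m2.png",a[:,:,::-1]); print(env.state()['force'],env.state()['ee_pos'])
import pickle;m=env.camera_model("wrist");pickle.dump(m,open("w2.pkl","wb"))
E
```

```text
time_s: 5.45
ee_pos: [589.4, -161.9, 176.2]
ee_rot: [-179.9, 0.0, 180.0]
force: [0.7, -0.0, -0.0]
gripper_width: 0.4
gripper_force: 0.0
[ 0.10256814  0.23086462 -0.22066159] [ 589.62239919 -161.35636775  176.11841404]
```

View pics/m2.png

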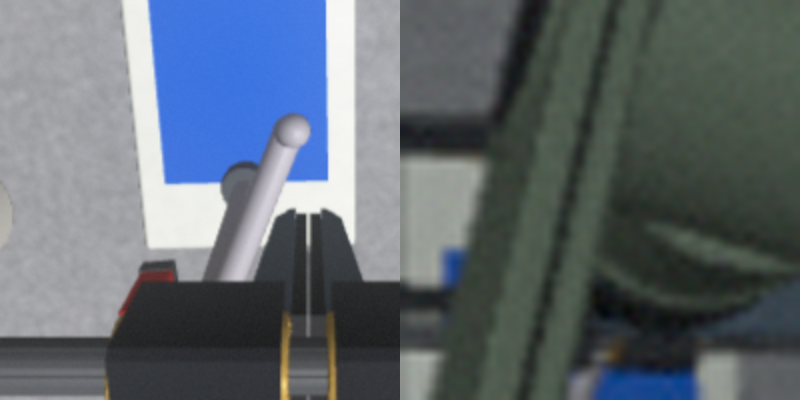

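The wrist crop shows the arm at about 158°, lying against the left side of the finger, with no loads. Next I'll yaw to 190° and approach in small steps.

```bash
python3 -m jog '{"jaw":[0,0,0,0,0,0,0,0],"slide":[[0,0,0],[0,0,0],[0.06,-0.07,0],[0.06,-0.07,0],[0.06,-0.07,0],[0.06,-0.07,0],[0,0,0],[0,0,0]],"spin":[-0.63,-0.62,0,0,0,0,0,0]}'
python3 -m jog '{"jaw":[0,0,0,0,0,0],"slide":[[0,-0.04,0],[0,0,0],[0,-0.04,0],[0,0,0],[0,0,0],[0,0,0]],"spin":[0,0,0,0,0,0]}'
```

```text
time_s: 6.35
ee_pos: [583.4, -170.7, 176.1]
ee_rot: [-180.0, -0.0, -170.0]
force: [0.2, 1.3, 0.0]
gripper_width: 0.2
gripper_force: 0.3
time_s: 6.95
ee_pos: [583.8, -172.7, 176.0]
ee_rot: [180.0, -0.0, -170.0]
force: [-2.3, 2.5, 0.2]
gripper_width: 0.7
gripper_force: 0.8
```

```bash
for i in 1 2; do :; done
python3 -m jog '{"jaw":[0,0,0],"slide":[[0,-0.03,0],[0,0,0],[0,0,0]],"spin":[0,0,0]}' | grep -E 'pos|force:'
python3 -m jog '{"jaw":[0,0,0],"slide":[[0,-0.03,0],[0,0,0],[0,0,0]],"spin":[0,0,0]}' | grep -E 'pos|force:'
python3 -m jog '{"jaw":[0,0,0],"slide":[[0,-0.03,0],[0,0,0],[0,0,0]],"spin":[0,0,0]}' | grep -E 'pos|force:'
```

```text
ee_pos: [584.1, -173.7, 176.0]
force: [-1.2, 1.9, 0.6]
gripper_force: 0.9
ee_pos: [584.4, -174.6, 176.1]
force: [-0.4, 1.0, -0.7]
gripper_force: 0.8
ee_pos: [584.6, -175.5, 176.1]
force: [-2.0, 1.9, -0.3]
gripper_force: 0.8
```

```bash

python3 -m jog '{"jaw":[0,0,0],"slide":[[0,-0.03,0],[0,0,0],[0,0,0]],"spin":[0,0,0]}' | grep -E 'pos|force:'
python3 -m jog '{"jaw":[0,0,0],"slide":[[0,-0.03,0],[0,0,0],[0,0,0]],"spin":[0,0,0]}' | grep -E 'pos|force:'
python3 -m jog '{"jaw":[0,0,0],"slide":[[0,-0.03,0],[0,0,0],[0,0,0]],"spin":[0,0,0]}' | grep -E 'pos|force:'
```

```text
ee_pos: [584.8, -176.4, 176.1]
force: [-0.4, 1.4, -0.1]
gripper_force: 0.8
ee_pos: [584.9, -177.3, 176.1]
force: [-1.2, 2.1, -0.2]
gripper_force: 0.8
ee_pos: [585.1, -178.2, 176.1]
force: [-1.4, 1.7, -0.1]
gripper_force: 0.8
```

```bash

python3 -m jog '{"jaw":[0,0,0],"slide":[[0.005,-0.03,0],[0,0,0],[0,0,0]],"spin":[0,0,0]}' | grep -E 'pos|force:'
python3 -m jog '{"jaw":[0,0,0],"slide":[[0.005,-0.03,0],[0,0,0],[0,0,0]],"spin":[0,0,0]}' | grep -E 'pos|force:'
python3 -m jog '{"jaw":[0,0,0],"slide":[[0.005,-0.03,0],[0,0,0],[0,0,0]],"spin":[0,0,0]}' | grep -E 'pos|force:'
```

```text
ee_pos: [585.1, -179.1, 176.1]
force: [-1.4, 2.5, -1.0]
gripper_force: 0.8
ee_pos: [585.1, -180.0, 176.2]
force: [-0.8, 1.8, -0.5]
gripper_force: 0.8
ee_pos: [585.1, -180.9, 176.1]
force: [-1.2, 1.6, -0.0]
gripper_force: 0.8
```

```bash

python3 -m jog '{"jaw":[0,0,0],"slide":[[0.005,-0.03,0],[0,0,0],[0,0,0]],"spin":[0,0,0]}' | grep -E 'pos|force:'
python3 -m jog '{"jaw":[0,0,0],"slide":[[0.005,-0.03,0],[0,0,0],[0,0,0]],"spin":[0,0,0]}' | grep -E 'pos|force:'
python3 -m jog '{"jaw":[0,0,0],"slide":[[0.005,-0.03,0],[0,0,0],[0,0,0]],"spin":[0,0,0]}' | grep -E 'pos|force:'
```

```text
ee_pos: [585.1, -181.8, 176.1]
force: [-1.1, 2.2, 0.2]
gripper_force: 0.8
ee_pos: [585.1, -182.7, 176.1]
force: [-1.3, 1.0, -0.5]
gripper_force: 0.8
ee_pos: [585.1, -183.6, 176.1]
force: [-2.0, 1.4, -1.2]
gripper_force: 0.8
```

```bash
python3 - <<'E'
from h import *
im=env.grab_frame("wrist"); m=env.camera_model("wrist")
print(project(m,[619.5,-195.5,205]),project(m,[619.5-84,-195.5,208]),env.state()['ee_pos'])
cv2.imwrite("pics/w3.png",cv2.resize(im[100:325,130:430],(800,600))[:,:,::-1])
import pickle;pickle.dump(m,open("w3.pkl","wb"))
E
```

```text
[241.30844258 341.27570927] [267.87811699 190.93085798] [ 585.12736428 -183.65662582  176.13986495]
```

View pics/w3.png

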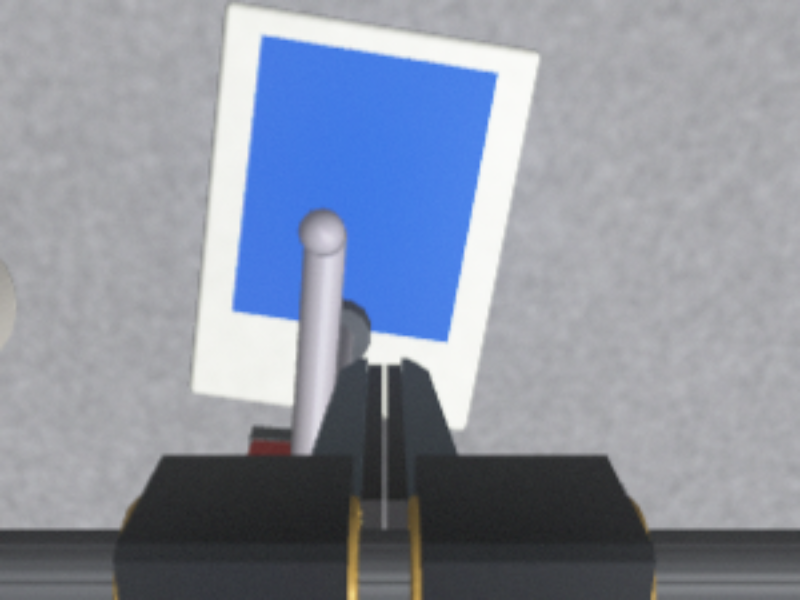

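The wrist view shows the arm tip at crop (322,232), pointing about 185°, with the red stop's edge nearly touching the bar (crop 292,440). The stop should be very close, so I'll use smaller steps.

```bash

python3 -m jog '{"jaw":[0,0,0],"slide":[[0,-0.02,0],[0,0,0],[0,0,0]],"spin":[0,0,0]}' | grep -E 'pos|force:'
python3 -m jog '{"jaw":[0,0,0],"slide":[[0,-0.02,0],[0,0,0],[0,0,0]],"spin":[0,0,0]}' | grep -E 'pos|force:'
python3 -m jog '{"jaw":[0,0,0],"slide":[[0,-0.02,0],[0,0,0],[0,0,0]],"spin":[0,0,0]}' | grep -E 'pos|force:'
python3 -m jog '{"jaw":[0,0,0],"slide":[[0,-0.02,0],[0,0,0],[0,0,0]],"spin":[0,0,0]}' | grep -E 'pos|force:'
```

```text
ee_pos: [585.1, -184.1, 176.1]
force: [-1.4, 2.9, 0.5]
gripper_force: 1.1
ee_pos: [585.1, -184.3, 176.1]
force: [-3.3, 3.6, 0.7]
gripper_force: 2.1
ee_pos: [585.1, -184.5, 176.1]
force: [-3.8, 5.7, 1.1]
gripper_force: 2.8
ee_pos: [585.1, -184.5, 176.0]
force: [-2.6, 7.0, 1.9]
gripper_force: 3.4
```

```bash

python3 -m jog '{"jaw":[0,0,0],"slide":[[0,-0.02,0],[0,0,0],[0,0,0]],"spin":[0,0,0]}' | grep -E 'pos|force:'
python3 -m jog '{"jaw":[0,0,0],"slide":[[0,-0.02,0],[0,0,0],[0,0,0]],"spin":[0,0,0]}' | grep -E 'pos|force:'
python3 - <<'E'
from workcell import env
print(env.state()['force'])
E
```

```text
ee_pos: [585.1, -184.6, 176.0]
force: [-2.3, 7.8, 1.6]
gripper_force: 4.1
ee_pos: [585.1, -184.7, 176.0]
force: [-3.3, 10.1, 1.0]
gripper_force: 4.7
[-3.30667481 10.14714673  0.98317609]
```

```bash

python3 -m jog '{"jaw":[0,0,0],"slide":[[0,-0.015,0],[0,0,0],[0,0,0]],"spin":[0,0,0]}' | grep -E 'pos|force:'
python3 -m jog '{"jaw":[0,0],"slide":[[0,0,0],[0,0,0]],"spin":[0,0]}' | grep -E 'force:'
python3 -m jog '{"jaw":[0,0],"slide":[[0,0,0],[0,0,0]],"spin":[0,0]}' | grep -E 'force:'
python3 -m jog '{"jaw":[0,0],"slide":[[0,0,0],[0,0,0]],"spin":[0,0]}' | grep -E 'force:'
```

```text
ee_pos: [585.1, -184.8, 176.0]
force: [-2.4, 9.7, 1.6]
gripper_force: 5.2
force: [-3.0, 10.0, 2.1]
gripper_force: 5.2
force: [-4.2, 9.6, 1.7]
gripper_force: 5.2
force: [-3.5, 9.7, 3.3]
gripper_force: 5.2
```

```bash

python3 -m jog '{"jaw":[0,0,0],"slide":[[0,-0.015,0],[0,0,0],[0,0,0]],"spin":[0,0,0]}' | grep -E 'pos|force:'
python3 -m jog '{"jaw":[0,0],"slide":[[0,0,0],[0,0,0]],"spin":[0,0]}' | grep -E 'force:'
python3 -m jog '{"jaw":[0,0],"slide":[[0,0,0],[0,0,0]],"spin":[0,0]}' | grep -E 'force:'
python3 -m jog '{"jaw":[0,0],"slide":[[0,0,0],[0,0,0]],"spin":[0,0]}' | grep -E 'force:'
python3 -m jog '{"jaw":[0,0],"slide":[[0,0,0],[0,0,0]],"spin":[0,0]}' | grep -E 'force:'
```

```text
ee_pos: [585.1, -184.8, 176.0]
force: [-4.0, 10.5, 2.2]
gripper_force: 5.6
force: [-3.6, 10.9, 1.5]
gripper_force: 5.6
force: [-2.3, 10.0, 1.3]
gripper_force: 5.6
force: [-3.9, 11.6, 1.9]
gripper_force: 5.6
force: [-4.3, 10.6, 2.5]
gripper_force: 5.6
```

The push held at about 11 N against the stop for over a second. I'll back off now and measure the hook from two wrist positions.

```bash

python3 -m jog '{"jaw":[0,0,0,0,0,0,0,0,0,0],"slide":[[0,0.1,0],[0,0.1,0],[0,0.2,0],[0,0.4,0],[0,0,-1],[0,0,-1],[0,0,-1],[0,0,-1],[-0.9,-0.16,0],[-0.9,-0.16,0]],"spin":[0,0,0,0,0,0,0,0,0,0]}' | grep pos
cat > shot.py <<'E'
from h import *
import pickle,sys
s0=env.state()
for i in range(1): m=env.camera_model("wrist"); im=env.grab_frame("wrist")
n=sys.argv[1]; pickle.dump(m,open(n+".pkl","wb")); cv2.imwrite("pics/"+n+".png",im[:,:,::-1]); print(s0['ee_pos'],s0['ee_rot'],s0['qvel'].round(1))
E
python3 -m jog '{"jaw":[0,0,0],"slide":[[0,0,0],[0,0,0],[0,0,0]],"spin":[0,0,0]}' | grep pos; python3 shot.py h1
python3 -m jog '{"jaw":[0,0,0,0,0,0,0],"slide":[[0,-0.8,0],[0,-0.8,0],[0,-0.8,0],[0,-0.5,0],[0,0,0],[0,0,0],[0,0,0]],"spin":[0,0,0,0,0,0,0]}' | grep pos; python3 shot.py h2
python3 - <<'E'
from h import *
import pickle
cs=[]
for n in("h1","h2"):
    m=pickle.load(open(n+".pkl","rb")); im=cv2.imread(f"pics/{n}.png")
    p=project(m,[580,-198,200]).round().astype(int); x,y=p[0]-80,p[1]-100; print(n,x,y)
    cs.append(cv2.resize(im[y:y+200,x:x+160],(400,500),interpolation=cv2.INTER_CUBIC))
cv2.imwrite("pics/m4.png",np.hstack(cs))
E
```

```text
ee_pos: [637.5, -164.3, 298.6]
ee_pos: [635.9, -164.2, 296.1]
[ 635.89528572 -164.23435103  296.11257992] [ 1.79997420e+02 -3.13677404e-02 -1.69984584e+02] [-0.3 -0.6  0.1  0.1 -0.  -0. ]
ee_pos: [651.5, -249.0, 296.4]
[ 651.49762873 -249.03531631  296.41523796] [ 1.79965435e+02  1.21217429e-02 -1.69938509e+02] [ 0.4 -0.2 -0.1 -0.1 -0.   0. ]
h1 165 42
h2 271 42
```

View pics/m4.png

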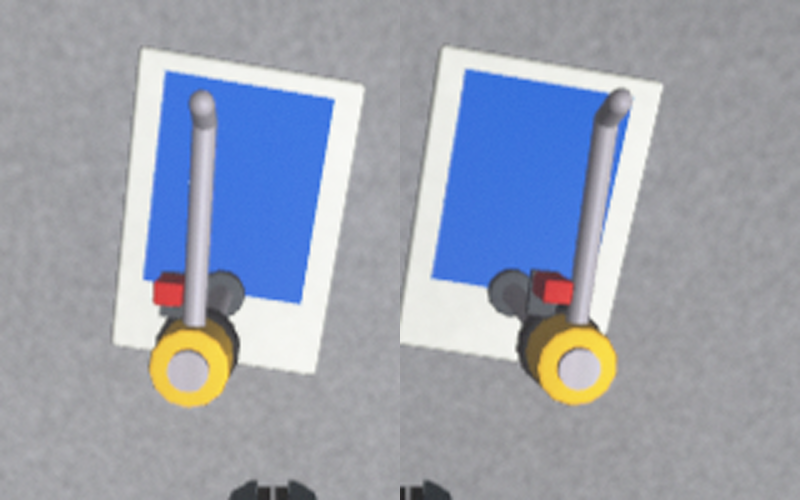

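Both views show the hook home: the red stop touches the bar. The cap is at crop (188,369) / (578,369), the tip top at (202,100) / (620,98), and the bar base at (196,320) / (580,320).

```bash
python3 - <<'E'
from h import *
import pickle
np.set_printoptions(precision=1,suppress=True)
m1,m2=[pickle.load(open(n+".pkl","rb")) for n in("h1","h2")]
f=lambda x0,p:(x0+p[0]/2.5-.3,42+p[1]/2.5-.3)
R={}
for n,a,b in[("cap",(188,369),(178,369)),("tip",(202,100),(220,98)),("barbase",(196,320),(180,320)),("bartop",(203,128),(206,125))]:
    A=(m1,f(165,a));B=(m2,f(271,b)); R[n]=tri([A,B]); print(n,*R[n])
# fixed z
for n,a,b,z in[("cap",(188,369),(178,369),205),("tip",(202,100),(220,98),208),("bb",(196,320),(180,320),192),("bt",(203,128),(206,125),192)]:
    print(n,atz(m1,f(165,a),z),atz(m2,f(271,b),z))
E
```

```text
cap [ 619.3 -196.5  203.2] [np.float64(0.36327083013406974), np.float64(0.3632708301340209)]
tip [ 534.6 -204.3  205.1] [np.float64(0.026093079774943736), np.float64(0.026093079774722104)]
barbase [ 604.4 -197.   191.8] [np.float64(0.35837697652779077), np.float64(0.35837697652775097)]
bartop [ 541.8 -203.9  193. ] [np.float64(0.13361311051859381), np.float64(0.13361311051883965)]
cap [ 618.4 -196.4  205. ] [ 619.3 -196.9  205. ]
tip [ 534.7 -204.   208. ] [ 535. -205.  208.]
bb [ 604. -197.  192.] [ 604.7 -197.   192. ]
bt [ 541.9 -204.   192. ] [ 541.6 -203.7  192. ]
```

```bash

python3 -m jog '{"jaw":[0,0,0,0,0,0,0,0,0,0],"slide":[[0.15,0.95,0],[0.15,0.95,0],[0.15,0.95,0],[0.15,0.95,0],[0.15,0.95,0],[0.15,0.95,0],[0.15,0.95,0],[0.15,0.95,0],[0.15,0.95,0],[0.15,0.95,0]],"spin":[0,0,0,0,0,0,0,0,0,0]}' | grep pos
python3 -m jog '{"jaw":[91,91,91,91,91,91,91,91,91,91],"slide":[[0.15,0.95,0],[0.15,0.95,0],[0.15,0.95,0],[0.15,0.95,0],[0.2,0.5,0],[0,0,0],[0,0,0],[0,0,0],[0,0,0],[0,0,0]],"spin":[0,0,0,0,0,1,1,1,0,0]}' | grep -E "pos|rot"; python3 shot.py c1
python3 -m jog '{"jaw":[91,91,91,91,91,91],"slide":[[0,0.8,0],[0,0.8,0],[0,0.7,0],[0,0,0],[0,0,0],[0,0,0]],"spin":[0,0,0,0,0,0]}' | grep -E "pos|rot"; python3 shot.py c2
python3 - <<'E'
from h import *
import pickle
cs=[]
for n in("c1","c2"):
    m=pickle.load(open(n+".pkl","rb")); im=cv2.imread(f"pics/{n}.png")
    p=project(m,[493,197,100]).round().astype(int); x,y=p[0]-65,p[1]-80; print(n,x,y)
    cs.append(cv2.resize(im[y:y+160,x:x+130],(400,492),interpolation=cv2.INTER_CUBIC))
cv2.imwrite("pics/m5.png",np.hstack(cs))
E
```

```text
ee_pos: [556.9, 24.6, 296.5]
ee_pos: [511.5, 145.5, 296.3]
ee_rot: [-180.0, 0.0, 166.2]
[511.52520121 145.48767509 296.31359713] [-1.79999226e+02  1.61859554e-02  1.66188086e+02] [-0.1  0.1 -0.1  0.   0.   0.4]
ee_pos: [528.2, 211.7, 296.2]
ee_rot: [-180.0, -0.0, 166.0]
[528.20778868 211.68528018 296.18485832] [-1.79966129e+02 -2.23744292e-03  1.66019164e+02] [-0.4 -0.2  0.1 -0.1  0.   0.2]
c1 249 82
c2 189 81
```

View pics/m5.png

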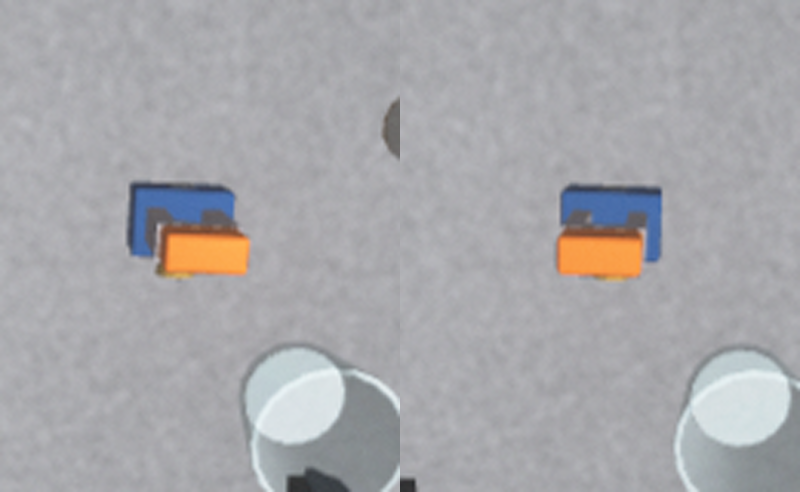

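The tab's top face is at crop corners (166,233) to (247,275) in c1 and (558,233) to (642,276) in c2, nearly aligned with the gripper. The beaker is on the far side.

```bash
python3 - <<'E'
from h import *
import pickle
np.set_printoptions(precision=1,suppress=True)
m1,m2=[pickle.load(open(n+".pkl","rb")) for n in("c1","c2")]
f=lambda x0,y0,p:(x0+p[0]/3.077-.3,y0+p[1]/3.077-.3)
c1=[(166,233),(248,237),(248,275),(165,272)];c2=[(160,233),(243,235),(242,276),(158,275)]
P=[]
for a,b in zip(c1,c2):
    x,e=tri([(m1,f(249,82,a)),(m2,f(189,81,b))]);P.append(x);print(x,np.array(e))
P=np.array(P);c=P.mean(0);print("c",c)
for e in(P[1]-P[0],P[2]-P[3]): print(np.hypot(*e[:2]),np.degrees(np.arctan2(e[1],e[0])))
for k,(q,mm,o) in enumerate([(c1,m1,(249,82)),(c2,m2,(189,81))]): print(atz(mm,f(*o,np.mean(q,0)),118))
E
```

```text
[483.  184.7 112.1] [0.4 0.4]
[491.3 213.2 110.9] [0.7 0.7]
[504.1 209.7 116.9] [0.2 0.2]
[496.  180.9 118.3] [0.1 0.1]
c [493.6 197.1 114.6]
29.690410746772084 73.72108687286384
29.88365757433861 74.23329337156946
[493.3 196.7 118. ]
[492.8 197.5 118. ]
```

```bash

python3 -m jog '{"jaw":[60,60,60,60,60,60,60,60,60],"slide":[[0,0,0],[0.5,-0.4,0],[0.49,-0.39,0],[0,0,1],[0,0,1],[0,0,1],[0,0,1],[0,0,1],[0,0,0]],"spin":[0.25,0,0,0,0,0,0,0,0]}' | grep -E "pos|rot|width"
python3 -m jog '{"jaw":[60,60,60,60,60],"slide":[[0,0,0.6],[0,0,0.6],[0,0,0.51],[0,0,0],[0,0,0]],"spin":[0,0,0,0,0]}' | grep -E "pos|rot|width|force"
```

```text
ee_pos: [490.5, 196.1, 142.8]
ee_rot: [-179.7, -0.4, 164.0]
gripper_width: 60.0
ee_pos: [494.3, 198.0, 96.3]
ee_rot: [179.9, 0.1, 164.0]
force: [-0.6, -0.0, 0.4]
gripper_width: 60.0
gripper_force: 0.0
```

```bash

python3 -m jog '{"jaw":[20,20,20,20,20,20,20,20],"slide":[[0,0,0],[0,0,0],[0,0,0],[0,0,0],[0,0,0],[0,0,0],[0,0,0],[0,0,0]],"spin":[0,0,0,0,0,0,0,0]}' 25
python3 -m jog '{"jaw":[20,20,20,20,20,20],"slide":[[0,0,-0.3],[0,0,-0.7],[0,0,-1],[0,0,-1],[0,0,0],[0,0,0]],"spin":[0,0,0,0,0,0]}'
```

```text
time_s: 21.4
ee_pos: [493.5, 197.9, 95.2]
ee_rot: [180.0, 0.0, 164.0]
force: [-0.9, -1.3, 4.6]
gripper_width: 29.9
gripper_force: 25.0
time_s: 22.0
ee_pos: [493.0, 198.0, 184.6]
ee_rot: [180.0, -0.0, 164.0]
force: [0.3, 0.2, -2.5]
gripper_width: 29.8
gripper_force: 25.0
```

```bash

python3 -m jog '{"jaw":[20,20,20,20,20,20,20,20,20,20],"slide":[[0,0,-0.83],[0,0,-0.6],[0,0,-0.4],[0.09,-0.4,0],[0.09,-0.8,0],[0.09,-0.9,0],[0.09,-0.9,0],[0.09,-0.9,0],[0.09,-0.9,0],[0.09,-0.9,0]],"spin":[-0.9,-0.9,-0.9,0,0,0,0,0,0,0]}' | grep -E "pos|rot|width"
python3 -m jog '{"jaw":[20,20,20,20,20,20,20,20,20,20],"slide":[[0.09,-0.9,0],[0.09,-0.9,0],[0.09,-0.9,0],[0.09,-0.9,0],[0.09,-0.9,0],[0.09,-0.9,0],[0.09,-0.9,0],[0.09,-0.9,0],[0.09,-0.59,0],[0.09,0,0]],"spin":[0,0,0,0,0,0,0,0,0,0]}' | grep -E "pos|rot|width"
python3 -m jog '{"jaw":[20,20,20],"slide":[[0,0,0],[0,0,0],[0,0,0]],"spin":[0,0,0]}'
python3 - <<'E'
from h import *
s=env.grab_frame("side");w=env.grab_frame("wrist");t=env.grab_frame("top")
a=np.hstack([cv2.resize(s[90:230,235:375],(560,560),interpolation=cv2.INTER_CUBIC)]);
b=cv2.resize(w[100:380,150:270+130],(240,269))
o=np.zeros((560,800,3),np.uint8);o[:,:560]=a;o[:269,560:]=b;o[280:520,560:]=cv2.resize(t[165:255,320:410],(240,240))
cv2.imwrite("pics/m6.png",o[:,:,::-1])
m=env.camera_model("side");print(project(m,[534.6,-204.3,208]),project(m,[489.6,-209.2,222]))
E
```

```text
ee_pos: [489.5, 24.1, 237.3]
ee_rot: [180.0, -0.3, -174.6]
gripper_width: 29.5
ee_pos: [485.6, -211.3, 237.1]
ee_rot: [179.9, -0.2, -174.7]
gripper_width: 29.9
time_s: 24.3
ee_pos: [487.0, -208.5, 239.4]
ee_rot: [180.0, -0.0, -174.4]
force: [0.1, -0.8, -2.0]
gripper_width: 29.7
gripper_force: 25.0
[303.88489803 119.52414565] [322.51111438 113.98597462]
```

View pics/m6.png

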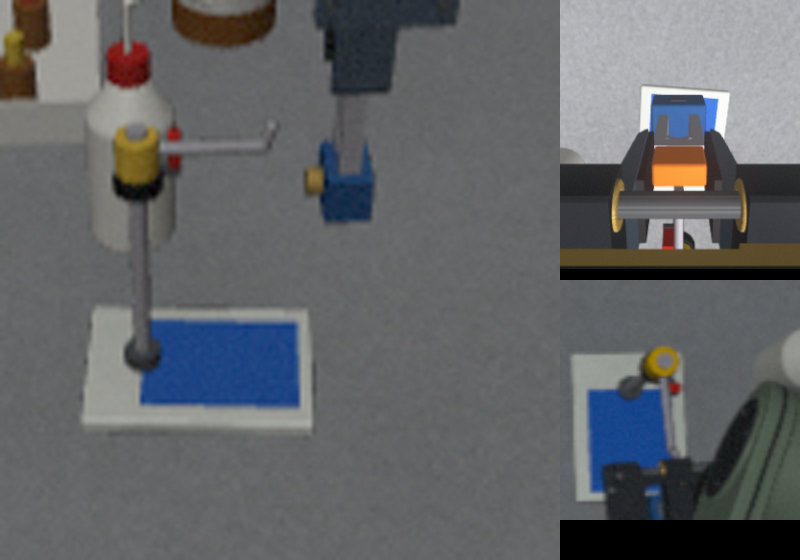

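The side view shows the clamp hanging upright in the gripper, its eye level with the bar (tip at crop 273,127), and the hook still home. I'll slide it inward along the arm.

```bash

python3 -m jog '{"jaw":[20,20,20,20,20,20],"slide":[[0,0,0.13],[-0.25,0,0],[-0.25,0,0],[-0.25,-0.01,0],[-0.25,-0.01,0],[0,0,0]],"spin":[0,0,0,0,0,0]}' | grep -E "pos|force"
python3 -m jog '{"jaw":[20,20,20,20],"slide":[[-0.2,0,0],[-0.2,0,0],[-0.2,0,0],[0,0,0]],"spin":[0,0,0,0]}' | grep -E "pos|force"
python3 -m jog '{"jaw":[20,20,20,20],"slide":[[-0.2,0,0],[-0.2,0,0],[-0.2,0,0],[0,0,0]],"spin":[0,0,0,0]}' | grep -E "pos|force"
```

```text
ee_pos: [518.4, -207.0, 235.6]
force: [-0.2, -0.9, -2.2]
gripper_force: 25.0
ee_pos: [536.0, -205.2, 235.7]
force: [0.6, 0.3, -1.8]
gripper_force: 25.0
ee_pos: [553.9, -203.4, 235.7]
force: [-0.4, 0.4, -2.6]
gripper_force: 25.0
```

```bash

python3 -m jog '{"jaw":[20,20,20,20,20],"slide":[[-0.25,0.01,0],[-0.25,0.01,0],[0,0,0.3],[0,0,0.3],[0,0,0]],"spin":[0,0,0,0,0]}' | grep -E "pos|force:"
python3 -m jog '{"jaw":[20,20,20],"slide":[[0,0,0.1],[0,0,0],[0,0,0]],"spin":[0,0,0]}' | grep -E "pos|force:"
python3 -m jog '{"jaw":[20,20,20],"slide":[[0,0,0.07],[0,0,0],[0,0,0]],"spin":[0,0,0]}' | grep -E "pos|force:"
```

```text
ee_pos: [566.5, -200.9, 215.5]
force: [-0.0, 0.4, -2.2]
gripper_force: 25.0
ee_pos: [567.9, -201.5, 215.0]
force: [-0.5, -0.1, -3.0]
gripper_force: 25.0
ee_pos: [567.8, -201.4, 212.7]
force: [-0.1, -0.6, -1.8]
gripper_force: 25.0
```

```bash

python3 -m jog '{"jaw":[20,20,20],"slide":[[0,0,0.04],[0,0,0],[0,0,0]],"spin":[0,0,0]}' | grep -E "pos|force:"
python3 -m jog '{"jaw":[20,20,20],"slide":[[0,0,0.04],[0,0,0],[0,0,0]],"spin":[0,0,0]}' | grep -E "pos|force:"
python3 -m jog '{"jaw":[20,20,20],"slide":[[0,0,0.03],[0,0,0],[0,0,0]],"spin":[0,0,0]}' | grep -E "pos|force:"
```

```text
ee_pos: [567.9, -201.4, 211.5]
force: [0.8, 0.3, -2.4]
gripper_force: 25.0
ee_pos: [567.8, -201.4, 210.3]
force: [0.2, -0.6, -1.8]
gripper_force: 25.0
ee_pos: [567.8, -201.4, 209.4]
force: [0.1, -0.9, -0.9]
gripper_force: 25.0
```

```bash

python3 -m jog '{"jaw":[20,20,20],"slide":[[0,0,0.02],[0,0,0],[0,0,0]],"spin":[0,0,0]}' | grep -E "pos|force:"
python3 -m jog '{"jaw":[20,20,20],"slide":[[0,0,0.02],[0,0,0],[0,0,0]],"spin":[0,0,0]}' | grep -E "pos|force:"
python3 -m jog '{"jaw":[20,20,20],"slide":[[0,0,0.02],[0,0,0],[0,0,0]],"spin":[0,0,0]}' | grep -E "pos|force:"
```

```text
ee_pos: [567.9, -201.4, 208.8]
force: [-0.7, 0.9, -2.4]
gripper_force: 25.0
ee_pos: [567.9, -201.4, 208.4]
force: [-0.8, -0.7, -0.8]
gripper_force: 25.0
ee_pos: [567.9, -201.4, 208.1]
force: [-1.0, 0.2, 3.0]
gripper_force: 25.0
```

```bash

python3 -m jog '{"jaw":[20,20,20],"slide":[[0,0,-0.01],[0,0,0],[0,0,0]],"spin":[0,0,0]}' 5 | grep -E "pos|force"
python3 -m jog '{"jaw":[31,32,33,35,37,40,45,50,60,60],"slide":[[0,0,0],[0,0,0],[0,0,0],[0,0,0],[0,0,0],[0,0,0],[0,0,0],[0,0,0],[0,0,0],[0,0,0]],"spin":[0,0,0,0,0,0,0,0,0,0]}'
python3 - <<'E'
from h import *
s=env.grab_frame("side");w=env.grab_frame("wrist")
o=np.zeros((560,800,3),np.uint8);o[:,:480]=cv2.resize(s[90:230,235:355],(480,560),interpolation=cv2.INTER_CUBIC)
o[:400,480:]=cv2.resize(w[130:380,175:375],(320,400))
cv2.imwrite("pics/m7.png",o[:,:,::-1])
E
```

```text
ee_pos: [568.0, -201.4, 208.0]
force: [-0.9, 0.5, 0.6]
gripper_force: 5.0
time_s: 30.05
ee_pos: [567.9, -201.4, 207.9]
ee_rot: [180.0, 0.0, -174.4]
force: [-0.6, 0.7, -0.3]
gripper_width: 59.2
gripper_force: 0.0
```

View pics/m7.png

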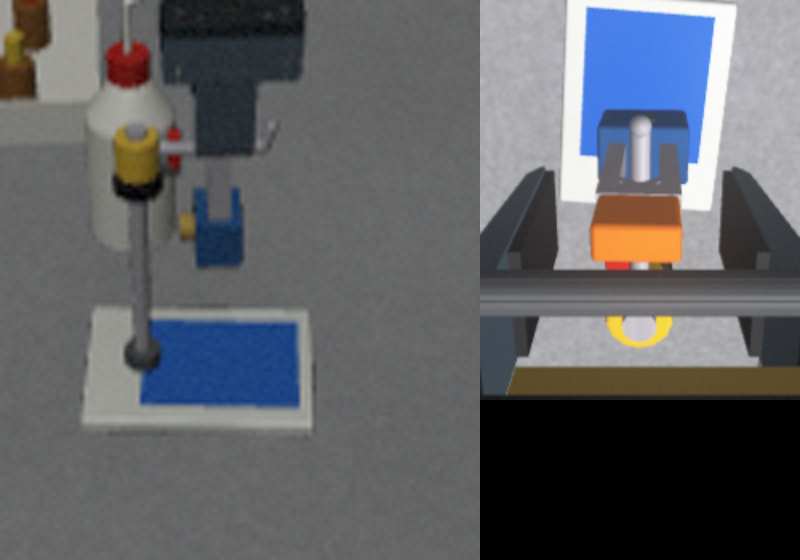

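The clamp hangs on the bar at its middle: the tab is at wrist crop (636,228), the bar passes through the eye, and both fingers are clear. I'll withdraw upward and check numerically, since all ten pictures are used.

```bash

python3 -m jog '{"jaw":[60,60,60,60,60,60,60,60,60,60],"slide":[[0,0,-0.3],[0,0,-0.6],[0,0,-1],[0,0,-1],[0,0,-1],[0,0,-1],[0,0,0],[0,0,0],[0,0,0],[0,0,0]],"spin":[0,0,0,0,0,0,0,0,0,0]}' | grep -E "time|pos|force"
cat > chk.py <<'E'
from h import *
def b(im,lo,hi,roi):
    x,y,w,h=roi; c=cv2.cvtColor(im[y:y+h,x:x+w],cv2.COLOR_RGB2HSV); k=cv2.inRange(c,lo,hi); ys,xs=np.nonzero(k); return len(xs),(xs.mean()+x).round(1),(ys.mean()+y).round(1)
w=env.grab_frame("wrist");m=env.camera_model("wrist");s=env.grab_frame("side")
n=b(w,(8,180,120),(16,255,255),(100,60,360,200));print("orange",n,atz(m,n[1:],228))
n=b(w,(22,180,120),(32,255,255),(100,60,360,240));print("yellow",n,atz(m,n[1:],203))
print("side orange",b(s,(8,180,100),(16,255,255),(270,90,60,60)),"pred",project(env.camera_model("side"),[568,-201.4,218]))
E
python3 chk.py; python3 -m jog '{"jaw":[60,60,60,60,60],"slide":[[0,0,0],[0,0,0],[0,0,0],[0,0,0],[0,0,0]],"spin":[0,0,0,0,0]}' | grep time; python3 chk.py
```

```text
time_s: 31.15
ee_pos: [567.4, -201.2, 353.5]
force: [-0.3, 0.3, -0.4]
gripper_force: 0.0
orange (1, np.float64(259.0), np.float64(209.0)) [ 573.4605586  -215.17841379  228.        ]
yellow (4, np.float64(267.2), np.float64(249.5)) [ 625.99130699 -202.80926894  203.        ]
side orange (77, np.float64(289.4), np.float64(116.8)) pred [290.41068263 116.36123406]
time_s: 31.75
orange (1, np.float64(262.0), np.float64(207.0)) [ 572.29890247 -212.74998344  228.        ]
yellow (3, np.float64(271.7), np.float64(247.0)) [ 624.00970505 -198.45208806  203.        ]
side orange (75, np.float64(289.3), np.float64(116.7)) pred [290.41068263 116.36123406]
```

```bash
python3 -c "
from workcell import env
print(env.job_done())"
```

```text
the job is handed in; nothing more can be done
None
```

I swung the hook home, held it against the red stop at about 11 N for over a second, then hung the clamp on its arm. It was hanging steady when I handed the job in at about 32 s.

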